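Clear the paint jar and set the fume extraction

TASK

The jar with the orange label has been left on the extraction control unit, in the way of its selector knob. First put the jar back in the white tray, standing upright and set down rather than dropped, then turn the selector until its white pointer clicks in at the blue mark. Leave the other jar, the bowl, the paint tube and the brush where they are.

Things in the scene. Friction and masses are not known exactly. Their poses are not given: they have to be found in the camera images.
- console: fixed control unit, a grey metal box 200 x 200 x 65 mm with a flat white top panel; origin at the centre of its underside, x towards its back (away from its user), z up. The selector's axis is at x = 20 mm, y = 0. The orange jar stands on the panel on the user's side of the knob (x about -40 mm).
- selector (a joint): angle of the selector in rad, growing clockwise seen from above. It clicks into seven positions 0.698 rad apart: 0, 0.698, 1.396, 2.094, 2.793, 3.491, 4.189, with stops just beyond; let go between two, it springs to the nearer (about 0.1 N m). At 2.094 the pointer looks along the unit's +x. It starts in one of the three middle positions.
- selector_grip (a point): point on the selector's vertical axis, 34 mm above the panel, a good TCP height to pinch its bar from above; x along the bar to the pointer end. The knob: a round black skirt 56 mm across, 8 mm high, and on it an upright bar 48 mm long, 14 mm wide, top 38 mm above the panel, with a white line on top and face of its pointer end.
- selector_aim (a point): imaginary point that turns with the selector: 50 mm out from its axis in the direction of the pointer, just above the panel; it lies on a mark's centre when the selector is set to that mark.
- mark_blue: a blue round mark printed on the panel, 20 mm across, 1.5 mm thick, centred 50 mm from the selector's axis at one of four dial positions (which one varies); origin at its centre on the panel. The one to set.
- mark_red: a red round mark printed on the panel, 20 mm across, 1.5 mm thick, centred 50 mm from the selector's axis at one of four dial positions (which one varies); origin at its centre on the panel.
- mark_yellow: a yellow round mark printed on the panel, 20 mm across, 1.5 mm thick, centred 50 mm from the selector's axis at one of four dial positions (which one varies); origin at its centre on the panel.
- mark_green: a green round mark printed on the panel, 20 mm across, 1.5 mm thick, centred 50 mm from the selector's axis at one of four dial positions (which one varies); origin at its centre on the panel.
- jar: loose closed paint jar with an orange label and black cap, 44 mm across, 90 mm high, about 0.2 kg, upright; origin at the centre of its underside, z up.
- tray: fixed shallow white tray, 150 mm along its x, 200 mm along its y, 25 mm high, walls 4 mm; origin at the centre of its underside.
- tray_in (a point): centre of the tray's inner floor, axes as the tray's; the inner floor measures 142 x 192 mm. The half at y below 0 is free, the other jar stands in the half at y above 0.
- spare_jar: loose jar with a green label and white cap, 44 mm across, 70 mm high, standing in the tray; not to be disturbed. Origin under its centre.
- bowl: loose dark green bowl, 72 mm across, 42 mm high, on the table; not to be disturbed. Origin under its centre.
- tube: loose aluminium paint tube lying on the table, about 90 mm long, 24 mm thick; not to be disturbed. Origin under its middle, x along it.
- brush: loose brush lying on the table, 190 mm long; not to be disturbed. x along it.
Mind the look-alikes: they are no part of the job. What is shaped like the jar but red is not meant. Of the things shaped like the tray, the white one is meant.

How it is judged:
By the outcome, as a careful person would: the job done as asked, in the order asked, and still so for the second after the job is handed in, with the robot touching nothing.
It also fails if it takes over 67 s, if anything falls off the work surface, if the arm or the gripper's body presses on something with over 40 N, if the wrist force passes 120 N, or if a joint passes its speed limit or range.

ROBOT

A 6-joint arm with a two-finger parallel gripper is mounted at the origin on the work surface. World frame = base frame: x ahead of the robot, y to its left, z up, the work surface at z = 0. Lengths are in m, angles in rad, forces in N, time in s.
With the tool pointing down it reaches from about 0.375 to 0.975 m from the base axis. Payload 3.8 kg.
Tool frame: the origin (TCP) lies between the finger pads, 19 mm behind the fingertips; this is the grasp point; z points along the fingers, y is the line along which they close (so a half turn about z gives the same grasp; the last joint's range is limited). The gripper opens to 85 mm and grips with 20 to 120 N. Pads are 22 mm wide; open, the fingers measure 114 mm over their backs; the gripper's body (76 mm by 85 mm) begins 54 mm behind the grasp point. The pads swing forward as they close: fully open they stand 13 mm farther back than shut.
Start: joints at [-1.232, 0.264, 1.604, -0, 1.274, -0.037], TCP at [0.248, -0.628, 0.25] pointing down, gripper open.
Joint ranges: [-2.63, 2.63], [-0.94, 2.18], [0.31, 2.57], [-1.31, 4.45], [0, 2.66], [-2.55, 2.55]. Speed limits (rad/s): [2.57, 2.57, 3.14, 3.14, 3.14, 3.14].

INTERFACE

Orientations are given as a rotation vector (axis times angle).
In Python, from station import r, imaging, ticket gives the robot as it stands.
- The arm moves only by the tool jog_arm, never from a script. Its argument "deltas" is a list of rows, each an object with "delta_rot": the turn, a rotation vector about the tool's x, y, z each as a share of 30 degrees, from -1 to 1, a list of three; "translation": the shift along the tool's x, y, z each as a share of 0.5 m, from -1 to 1, a list of three; "gripper": the opening, from 0 (shut) to 1 (fully open). A call has 1 to 10 rows; each row shifts and turns the commanded pose from where the row before left it, along the tool's axes as they then stand; what a row does not reach is not made up. A row lasts 1/12 s, in which the tool goes at most 41.7 mm and 7.16 degrees, less where a joint would pass 70% of its speed; a pose out of reach is approached as far as the arm can. A call with a number of a shift or a turn outside -1 to 1 is refused whole. A call with a gripper value outside its range is refused whole. The fingers move at their own pace and stop on an object; "squeeze" is the grip in N (left out, the last holds). Time passes only in rows, so rows that do not move let the fingers close. It gives the time, the measured TCP pose, the force, the opening and the grip force at its end, in the units of the state.
- r.get_obs(): the state, without advancing time (a new reading comes with each control period).
- imaging.capture(name): name is "scene" or "top" or "wrist"; returns a dict with "pixels" (480x640x3 uint8, blue, green, red), "range_z" (480x640 float32, m along the optical axis (not along the pixel's ray), 0 where there is no reading), "K" (3x3 intrinsics, pixels), "R" (3x3) and "t" (3): a world point X has camera coordinates R X + t; the wrist camera has in their place "tool_from_camera" (4x4, takes a point from camera to tool coordinates, whose origin is the TCP and whose axes are the flange's). Camera axes: x right, y down, z forward; pixel columns grow to the right and rows downward; lengths in m; the calibration is good to about 2 mm. A picture is of the moment at which its call begins: read the wrist's pose just before it.
- ticket.close_job(): hands the job in; it is judged then, once.
The state is a dict: "clock": time; "q": joint angles; "qd": joint speeds; "effort": joint torques, N m; "eef_pos": TCP position; "tool_rot": TCP orientation; "force": force on the tool from outside, world axes, zero at the start; "ft_torque": the same for the moment, N m; "gripper_width": finger opening in m; "gripper_force": force on a finger pad.
Only numpy, scipy, OpenCV 4.12 (cv2) and the standard library are available. Lean on these libraries where they do the work, as an engineer would, in place of code of your own. Each camera call takes 0.05 s, during which the arm holds its last target. There are 200 camera calls.

## Working session

There is one attempt and no reset: what is moved stays moved. The work goes in short steps, Python scripts to look and compute and a tool call to move; the robot and the scene stay as the last step left them, time stands still between calls to the robot, and variables do not carry over. Pictures are saved under pics/ and viewed, at most 10 in all, crops included, and the job is handed in when it is done.

Besides the shell and the picture viewer there is one more tool, called after ">>>" by a JSON object that holds its "name" and its "arguments", one argument or row to a line. jog_arm: Moves the arm, as the interface text tells. Its arguments: {"type":"object","properties":{"deltas":{"type":"array","items":{"type":"object","properties":{"delta_rot":{"type":"array","items":{"type":"number"}},"translation":{"type":"array","items":{"type":"number"}},"gripper":{"type":"number"}}}},"squeeze":{"type":"number"}},"required":["deltas"]}

```bash
mkdir -p pics
python3 - <<'E'
from station import r, imaging, ticket
import cv2,numpy as np
o=r.get_obs();print({k:np.round(v,3) for k,v in o.items()})
for n in("scene","top"):
    c=imaging.capture(n);cv2.imwrite(f"pics/{n}0.png",c["pixels"]);np.savez(f"{n}0.npz",**c)
    print(n,c["K"].tolist(),np.round(c["R"],3).tolist(),c["t"], -c["R"].T@c["t"])
E
```

```text
{'clock': np.float64(0.0), 'q': array([-1.232,  0.265,  1.605,  0.   ,  1.274, -0.037]), 'qd': array([ 0.001, -0.001, -0.001, -0.   ,  0.   , -0.001]), 'effort': array([-2.0000e-03, -5.1512e+01, -3.6732e+01, -0.0000e+00,  1.3000e-02,
       -0.0000e+00]), 'eef_pos': array([ 0.248, -0.627,  0.249]), 'tool_rot': array([-3.084e+00, -5.860e-01,  1.000e-03]), 'force': array([ 1.381, -0.046,  0.549]), 'ft_torque': array([-0.045, -0.016,  0.005]), 'gripper_force': np.float64(0.0), 'gripper_width': np.float64(0.085)}
scene [[598.0609014852307, 0.0, 316.3305860201133], [0.0, 598.0609014852307, 238.70260683199047], [0.0, 0.0, 1.0]] [[0.529, 0.849, -0.008], [0.593, -0.376, -0.712], [-0.607, 0.372, -0.703]] [-0.26107866 -0.25924354  1.41971592] [ 1.15328455 -0.4041456   0.81090298]
top [[561.3089087053339, 0.0, 320.8483184676268], [0.0, 561.3089087053339, 224.9543248011602], [0.0, 0.0, 1.0]] [[0.02, -0.999, 0.031], [-0.993, -0.023, -0.118], [0.118, -0.029, -0.993]] [-0.03550278  0.52689347  1.00157481] [0.4051871  0.00558418 1.05727078]
```

View pics/scene0.png

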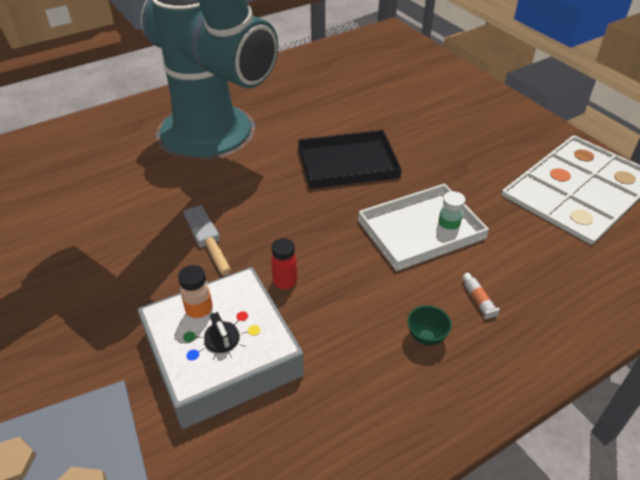

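View pics/top0.png

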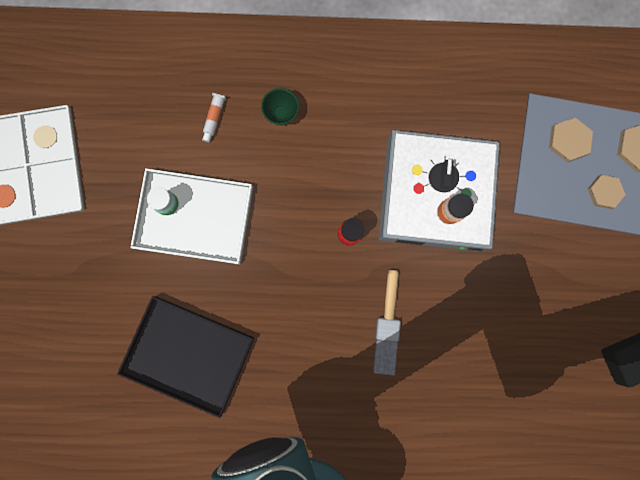

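The scene view has the console at about (220,340) and the orange-label jar at (197,292). The white tray is at (423,225), holding the green-label jar at (452,212), and the red look-alike jar is at (284,265). In the top view the panel is centred near (441,190), the knob is at (445,176) with its pointer up, and the blue mark is at (471,176). The jar cap is at (460,206) and the white tray at (193,216), with its free half on the right if y points left.

```bash
cat > h.py <<'E'
import numpy as np,cv2
def load(n): return dict(np.load(n))
def ray(c,px,z):
    px=np.atleast_2d(px).astype(float)
    d=np.c_[px,np.ones(len(px))]@np.linalg.inv(c["K"]).T@c["R"]
    C=-c["R"].T@c["t"]; return C+d*((z-C[2])/d[:,2])[:,None]
def hsv(c): return cv2.cvtColor(c["pixels"],cv2.COLOR_BGR2HSV)
def cloud(c):
    v,u=np.mgrid[:480,:640]; z=c["range_z"]
    p=np.stack([(u-c["K"][0,2])/c["K"][0,0]*z,(v-c["K"][1,2])/c["K"][1,1]*z,z],-1)
    return (p-c["t"])@c["R"]
E
python3 - <<'E'
from h import *
for n in("top","scene"):
    c=load(n+"0.npz");H=hsv(c);P=cloud(c);h,s,v=cv2.split(H)
    print(n)
    # marks
    x,y=P[...,0],P[...,1]
    con=(abs(P[...,2]-.066)<.006)&(x>.35)&(x<.65)&(y<-.05)&(y>-.4)&(c["range_z"]>0)
    vv=P[...,2][con&(s<30)&(v>150)];print("panel z",np.median(vv))
    for nm,lo,hi in(("blue",105,130),("green",50,85),("yellow",20,35),("red",172,180)):
        m=con&(h>=lo)&(h<=hi)&(s>90)
        if nm=="red": m|=con&(h<=3)&(s>150)
        k,l,st,ce=cv2.connectedComponentsWithStats(m.astype(np.uint8))
        for i in range(1,k):
            if st[i,4]>15: print(nm,ce[i].round(1),st[i,4],ray(c,ce[i],.0665)[0].round(4))
    def rect(m,z,nm):
        m=cv2.morphologyEx(m.astype(np.uint8),cv2.MORPH_OPEN,np.ones((3,3)))
        cs,_=cv2.findContours(m,0,cv2.CHAIN_APPROX_NONE);q=max(cs,key=cv2.contourArea)[:,0]
        w=ray(c,q,z)[:,:2].astype(np.float32);r_=cv2.minAreaRect(w);print(nm,np.round(r_[0],4),np.round(r_[1],4),round(r_[2],2))
    rect(con&(s<40)&(v>120),.065,"panel")
    tr=(P[...,2]>.017)&(P[...,2]<.032)&(s<40)&(v>90)&(x>.4)&(x<.65)&(y>.05)&(y<.42)
    rect(tr,.025,"tray rim")
    # things by height
    for nm,z0,z1,box in(("jarcap",.145,.165,(.38,.65,-.4,-.1)),("redcap",.08,.1,(.38,.6,-.12,.05)),("sparecap",.062,.08,(.38,.65,.1,.42)),("bar",.098,.108,(.4,.65,-.4,-.1)),("bowl",.034,.05,(.5,.8,0,.2))):
        m=(P[...,2]>z0)&(P[...,2]<z1)&(x>box[0])&(x<box[1])&(y>box[2])&(y<box[3])
        if m.sum()<10: print(nm,"none",m.sum());continue
        w=P[m];cc,rr=cv2.minEnclosingCircle(w[:,:2].astype(np.float32));print(nm,m.sum(),np.round(cc,4),round(rr,4),"z",np.percentile(w[:,2],[5,50,95]).round(4),"rect",cv2.minAreaRect(w[:,:2].astype(np.float32)))
        if nm=="bar":
            wl=m&(v>170)&(s<50); 
            if wl.any(): print(" white",wl.sum(),P[wl].mean(0).round(4))
E
```

```text
top
panel z 0.06452861129685254
blue [470.3 175.4] 89 [ 0.6201 -0.2923  0.0665]
green [466.5 191.6] 44 [ 0.5903 -0.2848  0.0665]
yellow [416.6 169.5] 86 [ 0.6284 -0.1943  0.0665]
red [418.5 187.9] 80 [ 0.5948 -0.1977  0.0665]
red [346.5 238.6] 31 [ 0.5    -0.0692  0.0665]
panel [ 0.5768 -0.238 ] [0.1975 0.1587] 85.5
tray rim [0.5716 0.3094] [0.0058 0.0778] 83.18
jarcap 473 [ 0.5527 -0.2497] 0.0204 z [0.1507 0.1544 0.1573] rect ((0.5518656373023987, -0.24931040406227112), (0.03870953619480133, 0.038819633424282074), 4.031332969665527)
redcap 414 [ 0.5159 -0.077 ] 0.02 z [0.0864 0.0897 0.0925] rect ((0.5152369141578674, -0.07682856917381287), (0.03830749914050102, 0.03862340748310089), 1.2968463897705078)
sparecap 430 [0.5642 0.2654] 0.0204 z [0.0687 0.0736 0.0767] rect ((0.564562201499939, 0.26496338844299316), (0.03916832059621811, 0.03882528468966484), 3.051602840423584)
bar 261 [ 0.5855 -0.2452] 0.0561 z [0.0993 0.1025 0.1062] rect ((0.5848540663719177, -0.23971058428287506), (0.11208420246839523, 0.032837074249982834), 7.244481563568115)
 white 56 [ 0.6284 -0.2435  0.103 ]
bowl 34
[... 731 characters left out ...]
79 ] 0.0215 z [0.0819 0.0892 0.0918] rect ((0.5139941573143005, -0.07968664169311523), (0.039963897317647934, 0.040049389004707336), 15.457240104675293)
sparecap 325 [0.5627 0.2621] 0.0214 z [0.063  0.0727 0.0755] rect ((0.5636637806892395, 0.2622542083263397), (0.03954768925905228, 0.03903340548276901), 70.27593994140625)
bar 392 [ 0.5931 -0.2573] 0.0496 z [0.0989 0.1026 0.1066] rect ((0.5937533378601074, -0.25704655051231384), (0.04378386586904526, 0.09063217788934708), 84.28050994873047)
 white 77 [ 0.6204 -0.2442  0.103 ]
bowl 480 [0.7466 0.0554] 0.0365 z [0.0347 0.0403 0.0433] rect ((0.7466877102851868, 0.05539248511195183), (0.06982750445604324, 0.07141415029764175), 26.53006935119629)
```

```bash
cat >> h.py <<'E'
def go(target,yaw_deg):
    """remaining move in tool shares: rotation first (about tool z), then shifts in the turned axes"""
    from station import r
    from scipy.spatial.transform import Rotation as R
    o=r.get_obs();M=R.from_rotvec(o["tool_rot"]).as_matrix();yaw=np.degrees(np.arctan2(M[1,0],M[0,0]))
    dz=(yaw-yaw_deg+180)%360-180;p=np.radians(yaw_deg)
    d=np.array(target)-o["eef_pos"];t=[d[0]*np.cos(p)+d[1]*np.sin(p),d[0]*np.sin(p)-d[1]*np.cos(p),-d[2]]
    print("clock",round(float(o["clock"]),2),"pos",o["eef_pos"].round(4),"yaw",yaw.round(2),"tilt",M[:,2].round(4),"q6",o["q"][5].round(3),"F",np.round(o["force"],1))
    print(" rot share",round(dz/30,3),"shift shares",np.round(np.array(t)/.5,4))
E
python3 - <<'E'
from h import *
c=load("top0.npz")
q=ray(c,[(147,169),(255,185),(241,263),(131,248)],.025)[:,:2];print(q.round(4),q.mean(0).round(4),[np.linalg.norm(q[i]-q[i-1]).round(3) for i in range(4)])
for n in("top","scene"):
    c=load(n+"0.npz");P=cloud(c);H=hsv(c);x,y,z=P[...,0],P[...,1],P[...,2]
    m=(H[...,1]<50)&(H[...,2]>110)&(abs(z-.01)<.03)&(x>.42)&(x<.7)&(y>.05)&(y<.37)&(c["range_z"]>0)
    m=cv2.morphologyEx(m.astype(np.uint8),cv2.MORPH_OPEN,np.ones((3,3)))
    cs,_=cv2.findContours(m,0,2);k=cv2.convexHull(max(cs,key=cv2.contourArea))[:,0]
    print(n,cv2.minAreaRect(ray(c,k,.025)[:,:2].astype(np.float32)))
    f=P[m>0];f=f[(abs(f[:,0]-.555)<.03)&(abs(f[:,1]-.16)<.03)];print("floor z",np.percentile(f[:,2],[10,50,90]))
go([.5517,-.2516,.25],-4.7)
E
```

```text
[[0.6253 0.3007]
 [0.6003 0.0999]
 [0.4548 0.1205]
 [0.4778 0.3214]] [0.5396 0.2106] [np.float64(0.149), np.float64(0.202), np.float64(0.147), np.float64(0.202)]
top ((0.5402464270591736, 0.21481674909591675), (0.20133842527866364, 0.1515132486820221), 82.88117218017578)
floor z [0.00124106 0.00386718 0.00631951]
scene ((0.5469871163368225, 0.20555128157138824), (0.21364888548851013, 0.17008717358112335), 83.03099822998047)
floor z [0.00158614 0.00351847 0.00565482]
clock 0.1 pos [ 0.2475 -0.6273  0.2488] yaw 21.53 tilt [-7.0e-04  1.9e-03 -1.0e+00] q6 -0.037 F [-0.3 -0.  -0.2]
 rot share 0.874 shift shares [ 0.5447 -0.7987 -0.0025]
```

>>> {"name": "jog_arm", "arguments": {
  "deltas": [
    {"delta_rot": [0, 0, 0.218], "gripper": 1},
    {"delta_rot": [0, 0, 0.218], "gripper": 1},
    {"delta_rot": [0, 0, 0.218], "gripper": 1},
    {"delta_rot": [0, 0, 0.218], "gripper": 1},
    {"translation": [0.02, -0.03, 0], "gripper": 1},
    {"translation": [0.04, -0.058, 0], "gripper": 1},
    {"translation": [0.04, -0.058, 0], "gripper": 1},
    {"translation": [0.04, -0.058, 0], "gripper": 1},
    {"translation": [0.04, -0.058, 0], "gripper": 1},
    {"translation": [0.04, -0.058, 0], "gripper": 1}
  ]
}}

```text
invalid input
```

>>> {"name": "jog_arm", "arguments": {
  "deltas": [
    {"translation": [0.04, -0.058, 0], "gripper": 1},
    {"translation": [0.04, -0.058, 0], "gripper": 1},
    {"translation": [0.04, -0.058, 0], "gripper": 1},
    {"translation": [0.04, -0.058, 0], "gripper": 1},
    {"translation": [0.04, -0.058, 0], "gripper": 1},
    {"translation": [0.04, -0.058, 0], "gripper": 1},
    {"translation": [0.04, -0.058, 0], "gripper": 1},
    {"translation": [0.03, -0.045, 0], "gripper": 1},
    {"gripper": 1},
    {"gripper": 1}
  ]
}}

```text
invalid input
```

Run:
```python
from h import *
from station import r,imaging
go([.5517,-.2516,.12],-4.7)
o=r.get_obs();c=imaging.capture("wrist");cv2.imwrite("pics/w1.png",c["pixels"])
np.savez("w1.npz",**c,pos=o["eef_pos"],rot=o["tool_rot"])
print(c["tool_from_camera"].round(3),c["K"])
```

```text
clock 0.1 pos [ 0.2475 -0.6273  0.2488] yaw 21.53 tilt [-7.0e-04  1.9e-03 -1.0e+00] q6 -0.037 F [-0.3 -0.  -0.2]
 rot share 0.874 shift shares [ 0.5447 -0.7987  0.2575]
[[-0.    -0.964 -0.266  0.067]
 [ 1.    -0.     0.     0.   ]
 [-0.    -0.266  0.964 -0.124]
 [ 0.     0.     0.     1.   ]] [[402.77326668   0.         319.91891848]
 [  0.         402.77326668 237.96245352]
 [  0.           0.           1.        ]]
```

View pics/w1.png

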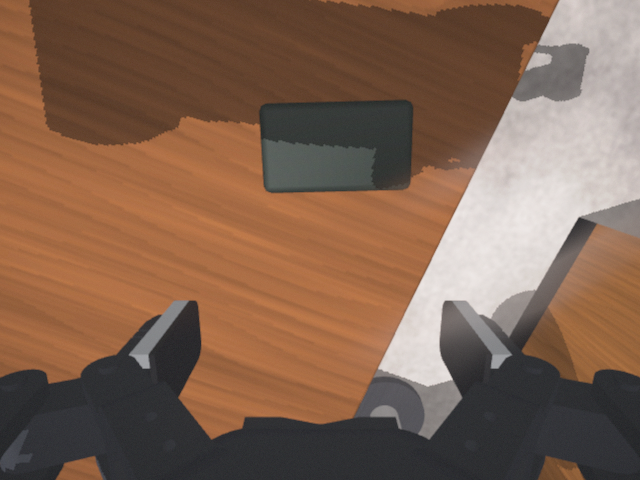

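The picture was taken at the start pose because both moves were refused. It shows bare table with a dark phone-like slab at (337,146) and the fingers at the bottom. I'll resend with every field filled in.

>>> {"name": "jog_arm", "arguments": {
  "deltas": [
    {"delta_rot": [0, 0, 0.218], "translation": [0, 0, 0], "gripper": 1},
    {"delta_rot": [0, 0, 0.218], "translation": [0, 0, 0], "gripper": 1},
    {"delta_rot": [0, 0, 0.218], "translation": [0, 0, 0], "gripper": 1},
    {"delta_rot": [0, 0, 0.218], "translation": [0, 0, 0], "gripper": 1},
    {"delta_rot": [0, 0, 0], "translation": [0.02, -0.03, 0], "gripper": 1},
    {"delta_rot": [0, 0, 0], "translation": [0.04, -0.058, 0], "gripper": 1},
    {"delta_rot": [0, 0, 0], "translation": [0.04, -0.058, 0], "gripper": 1},
    {"delta_rot": [0, 0, 0], "translation": [0.04, -0.058, 0], "gripper": 1},
    {"delta_rot": [0, 0, 0], "translation": [0.04, -0.058, 0], "gripper": 1},
    {"delta_rot": [0, 0, 0], "translation": [0.04, -0.058, 0], "gripper": 1}
  ]
}}

```text
clock: 0.98
eef_pos: [0.3712, -0.475, 0.2497]
tool_rot: [-3.138, 0.124, 0.0]
force: [-0.2, -0.0, -0.0]
gripper_width: 0.0854
gripper_force: 0.0
```

>>> {"name": "jog_arm", "arguments": {
  "deltas": [
    {"delta_rot": [0, 0, 0], "translation": [0.04, -0.058, 0], "gripper": 1},
    {"delta_rot": [0, 0, 0], "translation": [0.04, -0.058, 0], "gripper": 1},
    {"delta_rot": [0, 0, 0], "translation": [0.04, -0.058, 0], "gripper": 1},
    {"delta_rot": [0, 0, 0], "translation": [0.04, -0.058, 0], "gripper": 1},
    {"delta_rot": [0, 0, 0], "translation": [0.04, -0.058, 0], "gripper": 1},
    {"delta_rot": [0, 0, 0], "translation": [0.04, -0.058, 0], "gripper": 1},
    {"delta_rot": [0, 0, 0], "translation": [0.04, -0.058, 0], "gripper": 1},
    {"delta_rot": [0, 0, 0], "translation": [0.03, -0.045, 0], "gripper": 1},
    {"delta_rot": [0, 0, 0], "translation": [0, 0, 0], "gripper": 1},
    {"delta_rot": [0, 0, 0], "translation": [0, 0, 0], "gripper": 1}
  ]
}}

```text
clock: 1.82
eef_pos: [0.5436, -0.2629, 0.2496]
tool_rot: [-3.139, 0.119, 0.001]
force: [0.3, 0.3, 0.3]
gripper_width: 0.0854
gripper_force: 0.0
```

Run:
```python
from h import *
from station import r,imaging
go([.5517,-.2516,.12],-4.7)
o=r.get_obs();c=imaging.capture("wrist");cv2.imwrite("pics/w2.png",c["pixels"])
np.savez("w2.npz",**c,pos=o["eef_pos"],rot=o["tool_rot"])
```

```text
clock 1.82 pos [ 0.5436 -0.2629  0.2496] yaw -4.34 tilt [-7.e-04  4.e-04 -1.e+00] q6 1.155 F [0.3 0.3 0.3]
 rot share 0.012 shift shares [ 0.0144 -0.0238  0.2593]
```

View pics/w2.png

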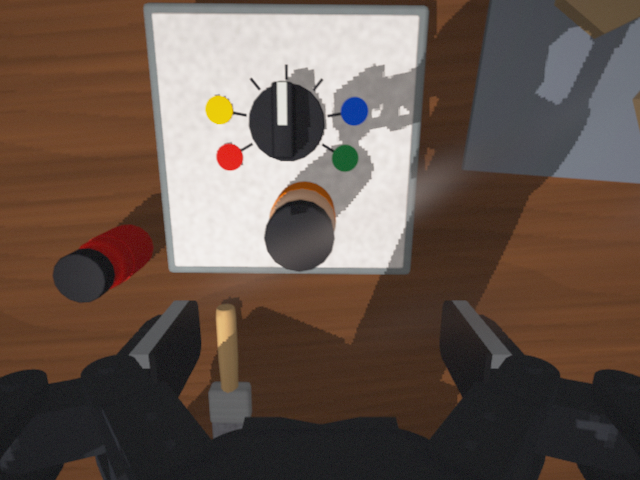

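The wrist view shows the jar cap at (300,235), the knob at (287,121) and the pointer straight up along +x, which is 2.094. The blue mark is at (354,111), two clicks clockwise at 3.491. The red look-alike is off to the left at (85,275).

```bash
cat >> h.py <<'E'
def wcam(d):
    from scipy.spatial.transform import Rotation as R
    T=np.eye(4);T[:3,:3]=R.from_rotvec(d["rot"]).as_matrix();T[:3,3]=d["pos"]
    W=np.linalg.inv(T@d["tool_from_camera"]);d["R"],d["t"]=W[:3,:3],W[:3,3];return d
E
python3 - <<'E'
from h import *
c=wcam(load("w2.npz"));H=hsv(c);h,s,v=cv2.split(H);P=cloud(c)
g={}
for nm,lo,hi in(("blue",105,130),("green",50,85),("yellow",20,35),("red",172,180)):
    m=(h>=lo)&(h<=hi)&(s>120)
    if nm=="red": m=((h>174)|(h<4))&(s>120)
    m[:,:180]=0;m[:90]=0;m[175:]=0;m[:,400:]=0
    k,l,st,ce=cv2.connectedComponentsWithStats(m.astype(np.uint8));i=1+st[1:,4].argmax()
    g[nm]=ray(c,ce[i],.0665)[0];print(nm,st[i,4],g[nm].round(4))
y=g["yellow"]-g["blue"];x=np.array([y[1],-y[0]])/np.linalg.norm(y[:2]);print("yaw",np.degrees(np.arctan2(x[1],x[0])),"chord",np.linalg.norm(y))
print("axis",((g["yellow"]+g["blue"])/2)[:2]-.00868*x, ((g["red"]+g["green"])/2)[:2]+.025*x)
m=((P[...,2]>.146)&(P[...,2]<.165)&(s<80)).astype(np.uint8);m[:180]=0;m[300:]=0;m[:,:240]=0;m[:,360:]=0
cs,_=cv2.findContours(m,0,1);q=max(cs,key=cv2.contourArea)[:,0]
print("cap",cv2.minEnclosingCircle(ray(c,q,.155)[:,:2].astype(np.float32)),np.median(P[...,2][m>0]))
m=((P[...,2]>.096)&(P[...,2]<.11)).astype(np.uint8);m[:70]=0;m[165:]=0;m[:,:240]=0;m[:,330:]=0
k=np.argwhere(m)[:,::-1];print("bar",cv2.minAreaRect(ray(c,k,.103)[:,:2].astype(np.float32)))
E
```

```text
blue 593 [ 0.6198 -0.2938  0.0665]
green 502 [ 0.5867 -0.2851  0.0665]
yellow 606 [ 0.6281 -0.1961  0.0665]
red 541 [ 0.5941 -0.199   0.0665]
yaw -4.883900796263665 chord 0.09805559848441575
axis [ 0.61527868 -0.24419945] [ 0.61533644 -0.24417991]
cap ((0.5525888204574585, -0.25160300731658936), 0.020504552870988846) 0.1546904332245836
bar ((0.6168992519378662, -0.24378103017807007), (0.014018198475241661, 0.04769070819020271), 84.59586334228516)
```

>>> {"name": "jog_arm", "arguments": {
  "deltas": [
    {"delta_rot": [0, 0, 0.01], "translation": [0.015, -0.024, 0], "gripper": 1},
    {"delta_rot": [0, 0, 0], "translation": [0, 0, 0.03], "gripper": 1},
    {"delta_rot": [0, 0, 0], "translation": [0, 0, 0.04], "gripper": 1},
    {"delta_rot": [0, 0, 0], "translation": [0, 0, 0.04], "gripper": 1},
    {"delta_rot": [0, 0, 0], "translation": [0, 0, 0.04], "gripper": 1},
    {"delta_rot": [0, 0, 0], "translation": [0, 0, 0.04], "gripper": 1},
    {"delta_rot": [0, 0, 0], "translation": [0, 0, 0.03], "gripper": 1},
    {"delta_rot": [0, 0, 0], "translation": [0, 0, 0.025], "gripper": 1},
    {"delta_rot": [0, 0, 0], "translation": [0, 0, 0.012], "gripper": 1},
    {"delta_rot": [0, 0, 0], "translation": [0, 0, 0], "gripper": 1}
  ]
}}

```text
clock: 2.7
eef_pos: [0.5499, -0.2538, 0.1197]
tool_rot: [-3.137, 0.136, 0.005]
force: [-0.3, -0.3, -0.6]
gripper_width: 0.0851
gripper_force: 0.0
```

```bash
python3 -c "
from h import *
go([.552,-.2516,.12],-4.9)"
```

```text
clock 2.7 pos [ 0.5499 -0.2538  0.1197] yaw -4.97 tilt [-0.0029  0.0014 -1.    ] q6 1.184 F [-0.3 -0.3 -0.6]
 rot share -0.002 shift shares [ 0.0039 -0.0048 -0.0006]
```

>>> {"name": "jog_arm", "arguments": {
  "deltas": [
    {"delta_rot": [0, 0, 0], "translation": [0.004, -0.005, 0], "gripper": 1},
    {"delta_rot": [0, 0, 0], "translation": [0, 0, 0], "gripper": 0.6},
    {"delta_rot": [0, 0, 0], "translation": [0, 0, 0], "gripper": 0.56},
    {"delta_rot": [0, 0, 0], "translation": [0, 0, 0], "gripper": 0.5},
    {"delta_rot": [0, 0, 0], "translation": [0, 0, 0], "gripper": 0.4},
    {"delta_rot": [0, 0, 0], "translation": [0, 0, 0], "gripper": 0.3},
    {"delta_rot": [0, 0, 0], "translation": [0, 0, 0], "gripper": 0.3},
    {"delta_rot": [0, 0, 0], "translation": [0, 0, 0], "gripper": 0.3}
  ],
  "squeeze": 40
}}

```text
clock: 3.37
eef_pos: [0.5544, -0.2515, 0.1228]
tool_rot: [3.138, -0.135, 0.003]
force: [-0.6, 2.0, 6.5]
gripper_width: 0.0425
gripper_force: 41.2
```

>>> {"name": "jog_arm", "arguments": {
  "deltas": [
    {"delta_rot": [0, 0, 0], "translation": [0, 0, -0.01], "gripper": 0.3},
    {"delta_rot": [0, 0, 0], "translation": [0, 0, -0.02], "gripper": 0.3},
    {"delta_rot": [0, 0, 0], "translation": [0, 0, -0.03], "gripper": 0.3},
    {"delta_rot": [0, 0, 0], "translation": [0, 0, -0.04], "gripper": 0.3},
    {"delta_rot": [0, 0, 0], "translation": [0, 0, -0.04], "gripper": 0.3},
    {"delta_rot": [0, 0, 0], "translation": [0, 0, -0.04], "gripper": 0.3},
    {"delta_rot": [0, 0, 0], "translation": [0, 0, -0.04], "gripper": 0.3},
    {"delta_rot": [0, 0, 0], "translation": [0, 0, -0.02], "gripper": 0.3},
    {"delta_rot": [0, 0, 0], "translation": [0, 0, -0.01], "gripper": 0.3},
    {"delta_rot": [0, 0, 0], "translation": [0, 0, 0], "gripper": 0.3}
  ]
}}

```text
clock: 4.2
eef_pos: [0.5541, -0.2516, 0.2477]
tool_rot: [3.138, -0.135, 0.003]
force: [0.1, -0.3, -2.0]
gripper_width: 0.0425
gripper_force: 41.0
```

```bash
python3 -c "
from h import *
from station import imaging
go([.533,.163,.25],-4.9)
c=imaging.capture('scene');cv2.imwrite('pics/s1.png',c['pixels'][150:400,50:500])"
```

```text
clock 4.2 pos [ 0.5541 -0.2516  0.2477] yaw -4.93 tilt [ 0.0018 -0.001  -1.    ] q6 1.19 F [ 0.1 -0.3 -2. ]
 rot share -0.001 shift shares [-0.1128 -0.8226 -0.0046]
```

View pics/s1.png

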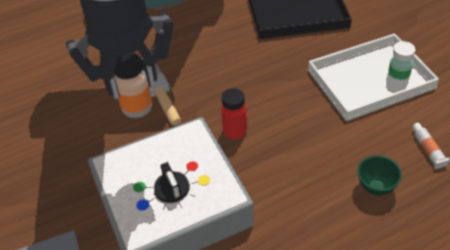

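The crop shows the jar held upright at (132,90), clear of the console. The knob at (172,185) hasn't moved. I'm carrying the jar to the tray.

>>> {"name": "jog_arm", "arguments": {
  "deltas": [
    {"delta_rot": [0, 0, 0], "translation": [-0.003, -0.02, 0], "gripper": 0.3},
    {"delta_rot": [0, 0, 0], "translation": [-0.005, -0.035, 0], "gripper": 0.3},
    {"delta_rot": [0, 0, 0], "translation": [-0.007, -0.05, 0], "gripper": 0.3},
    {"delta_rot": [0, 0, 0], "translation": [-0.007, -0.05, 0], "gripper": 0.3},
    {"delta_rot": [0, 0, 0], "translation": [-0.007, -0.05, 0], "gripper": 0.3},
    {"delta_rot": [0, 0, 0], "translation": [-0.007, -0.05, 0], "gripper": 0.3},
    {"delta_rot": [0, 0, 0], "translation": [-0.007, -0.05, 0], "gripper": 0.3},
    {"delta_rot": [0, 0, 0], "translation": [-0.007, -0.05, 0], "gripper": 0.3},
    {"delta_rot": [0, 0, 0], "translation": [-0.007, -0.05, 0], "gripper": 0.3},
    {"delta_rot": [0, 0, 0], "translation": [-0.007, -0.05, 0], "gripper": 0.3}
  ]
}}

```text
clock: 5.08
eef_pos: [0.5397, -0.02, 0.2445]
tool_rot: [-3.138, 0.135, 0.005]
force: [0.9, -0.1, -2.9]
gripper_width: 0.0422
gripper_force: 41.1
```

>>> {"name": "jog_arm", "arguments": {
  "deltas": [
    {"delta_rot": [0, 0, 0], "translation": [-0.007, -0.05, 0], "gripper": 0.3},
    {"delta_rot": [0, 0, 0], "translation": [-0.007, -0.05, 0], "gripper": 0.3},
    {"delta_rot": [0, 0, 0], "translation": [-0.007, -0.05, 0], "gripper": 0.3},
    {"delta_rot": [0, 0, 0], "translation": [-0.007, -0.05, 0], "gripper": 0.3},
    {"delta_rot": [0, 0, 0], "translation": [-0.007, -0.05, 0], "gripper": 0.3},
    {"delta_rot": [0, 0, 0], "translation": [-0.007, -0.05, 0], "gripper": 0.3},
    {"delta_rot": [0, 0, 0], "translation": [-0.005, -0.035, 0], "gripper": 0.3},
    {"delta_rot": [0, 0, 0], "translation": [-0.003, -0.02, 0], "gripper": 0.3},
    {"delta_rot": [0, 0, 0], "translation": [0, -0.01, 0], "gripper": 0.3},
    {"delta_rot": [0, 0, 0], "translation": [0, 0, 0], "gripper": 0.3}
  ]
}}

```text
clock: 5.92
eef_pos: [0.5314, 0.1627, 0.2454]
tool_rot: [3.138, -0.133, -0.003]
force: [0.9, 0.1, -2.1]
gripper_width: 0.0425
gripper_force: 41.1
```

```bash
python3 -c "
from h import *
go([.533,.163,.065],-4.9)"
```

```text
clock 5.92 pos [0.5314 0.1627 0.2454] yaw -4.84 tilt [-1.7e-03 -5.0e-04 -1.0e+00] q6 1.908 F [ 0.9  0.1 -2.1]
 rot share 0.002 shift shares [ 0.0032 -0.0009  0.3609]
```

>>> {"name": "jog_arm", "arguments": {
  "deltas": [
    {"delta_rot": [0, 0, 0], "translation": [0.003, 0, 0.02], "gripper": 0.3},
    {"delta_rot": [0, 0, 0], "translation": [0, 0, 0.04], "gripper": 0.3},
    {"delta_rot": [0, 0, 0], "translation": [0, 0, 0.055], "gripper": 0.3},
    {"delta_rot": [0, 0, 0], "translation": [0, 0, 0.055], "gripper": 0.3},
    {"delta_rot": [0, 0, 0], "translation": [0, 0, 0.055], "gripper": 0.3},
    {"delta_rot": [0, 0, 0], "translation": [0, 0, 0.05], "gripper": 0.3},
    {"delta_rot": [0, 0, 0], "translation": [0, 0, 0.04], "gripper": 0.3},
    {"delta_rot": [0, 0, 0], "translation": [0, 0, 0.025], "gripper": 0.3},
    {"delta_rot": [0, 0, 0], "translation": [0, 0, 0.01], "gripper": 0.3},
    {"delta_rot": [0, 0, 0], "translation": [0, 0, 0], "gripper": 0.3}
  ]
}}

```text
clock: 6.75
eef_pos: [0.5326, 0.1608, 0.0699]
tool_rot: [3.138, -0.137, -0.004]
force: [0.8, 1.0, -1.3]
gripper_width: 0.0422
gripper_force: 41.1
```

```bash
python3 -c "
from h import *
go([.533,.163,.062],-4.9)"
```

```text
clock 6.75 pos [0.5326 0.1608 0.0699] yaw -4.98 tilt [-2.8e-03 -9.0e-04 -1.0e+00] q6 1.907 F [ 0.8  1.  -1.3]
 rot share -0.003 shift shares [ 0.0004 -0.0044  0.0158]
```

Lowering slowly until it touches, 1 mm per row.

>>> {"name": "jog_arm", "arguments": {
  "deltas": [
    {"delta_rot": [0, 0, 0], "translation": [0, 0, 0.003], "gripper": 0.3},
    {"delta_rot": [0, 0, 0], "translation": [0, 0, 0.003], "gripper": 0.3},
    {"delta_rot": [0, 0, 0], "translation": [0, 0, 0.003], "gripper": 0.3},
    {"delta_rot": [0, 0, 0], "translation": [0, 0, 0.002], "gripper": 0.3},
    {"delta_rot": [0, 0, 0], "translation": [0, 0, 0], "gripper": 0.3}
  ]
}}

```text
clock: 7.17
eef_pos: [0.5339, 0.1621, 0.0666]
tool_rot: [-3.138, 0.135, -0.002]
force: [0.5, 0.4, -2.1]
gripper_width: 0.0427
gripper_force: 41.1
```

>>> {"name": "jog_arm", "arguments": {
  "deltas": [
    {"delta_rot": [0, 0, 0], "translation": [0, 0, 0.002], "gripper": 0.3},
    {"delta_rot": [0, 0, 0], "translation": [0, 0, 0.002], "gripper": 0.3},
    {"delta_rot": [0, 0, 0], "translation": [0, 0, 0.002], "gripper": 0.3},
    {"delta_rot": [0, 0, 0], "translation": [0, 0, 0], "gripper": 0.3}
  ]
}}

```text
clock: 7.5
eef_pos: [0.5333, 0.1619, 0.0627]
tool_rot: [3.139, -0.135, -0.001]
force: [-0.2, -0.1, -1.1]
gripper_width: 0.0424
gripper_force: 41.1
```

>>> {"name": "jog_arm", "arguments": {
  "deltas": [
    {"delta_rot": [0, 0, 0], "translation": [0, 0, 0.001], "gripper": 0.3},
    {"delta_rot": [0, 0, 0], "translation": [0, 0, 0.001], "gripper": 0.3},
    {"delta_rot": [0, 0, 0], "translation": [0, 0, 0], "gripper": 0.3}
  ]
}}

```text
clock: 7.75
eef_pos: [0.5336, 0.1619, 0.0619]
tool_rot: [3.139, -0.135, -0.0]
force: [-0.2, -0.7, -1.0]
gripper_width: 0.0426
gripper_force: 41.1
```

>>> {"name": "jog_arm", "arguments": {
  "deltas": [
    {"delta_rot": [0, 0, 0], "translation": [0, 0, 0.001], "gripper": 0.3},
    {"delta_rot": [0, 0, 0], "translation": [0, 0, 0.001], "gripper": 0.3},
    {"delta_rot": [0, 0, 0], "translation": [0, 0, 0.001], "gripper": 0.3},
    {"delta_rot": [0, 0, 0], "translation": [0, 0, 0], "gripper": 0.3}
  ]
}}

```text
clock: 8.08
eef_pos: [0.534, 0.1619, 0.0619]
tool_rot: [3.139, -0.135, 0.001]
force: [-3.7, -1.4, 7.6]
gripper_width: 0.0432
gripper_force: 42.0
```

Contact: 7.6 N upward. Now I release it gently.

>>> {"name": "jog_arm", "arguments": {
  "deltas": [
    {"delta_rot": [0, 0, 0], "translation": [0, 0, 0], "gripper": 0.52},
    {"delta_rot": [0, 0, 0], "translation": [0, 0, 0], "gripper": 0.56},
    {"delta_rot": [0, 0, 0], "translation": [0, 0, 0], "gripper": 0.62},
    {"delta_rot": [0, 0, 0], "translation": [0, 0, 0], "gripper": 0.7},
    {"delta_rot": [0, 0, 0], "translation": [0, 0, 0], "gripper": 0.8},
    {"delta_rot": [0, 0, 0], "translation": [0, 0, 0], "gripper": 0.8},
    {"delta_rot": [0, 0, 0], "translation": [0, 0, 0], "gripper": 0.8}
  ]
}}

```text
clock: 8.67
eef_pos: [0.5335, 0.1619, 0.0604]
tool_rot: [-3.139, 0.135, 0.0]
force: [0.3, -0.1, -0.5]
gripper_width: 0.0681
gripper_force: 0.0
```

>>> {"name": "jog_arm", "arguments": {
  "deltas": [
    {"delta_rot": [0, 0, 0], "translation": [0, 0, -0.02], "gripper": 0.8},
    {"delta_rot": [0, 0, 0], "translation": [0, 0, -0.04], "gripper": 0.8},
    {"delta_rot": [0, 0, 0], "translation": [0, 0, -0.05], "gripper": 0.8},
    {"delta_rot": [0, 0, 0], "translation": [0, 0, -0.06], "gripper": 0.8},
    {"delta_rot": [0, 0, 0], "translation": [0, 0, -0.06], "gripper": 0.8},
    {"delta_rot": [0, 0, 0], "translation": [0, 0, -0.06], "gripper": 0.8},
    {"delta_rot": [0, 0, 0], "translation": [0, 0, -0.05], "gripper": 0.8},
    {"delta_rot": [0, 0, 0], "translation": [0, 0, -0.02], "gripper": 0.8},
    {"delta_rot": [0, 0, 0], "translation": [0, 0, 0], "gripper": 0.8}
  ]
}}

```text
clock: 9.42
eef_pos: [0.5356, 0.1625, 0.2447]
tool_rot: [-3.137, 0.135, -0.011]
force: [0.2, -1.2, -0.9]
gripper_width: 0.0682
gripper_force: 0.0
```

```bash
python3 -c "
from h import *
from station import imaging
go([.6153,-.2442,.24],175.1)
c=imaging.capture('scene');cv2.imwrite('pics/s2.png',c['pixels'][130:400,100:550])
P=cloud(c);x,y,z=P[...,0],P[...,1],P[...,2]
m=(z>.084)&(z<.105)&(x>.45)&(x<.6)&(y>.1)&(y<.24)
print(m.sum(),cv2.minEnclosingCircle(P[m][:,:2].astype(np.float32)),np.percentile(P[m][:,2],[5,50,95]))"
```

```text
clock 9.42 pos [0.5356 0.1625 0.2447] yaw -4.93 tilt [ 0.0071  0.0018 -1.    ] q6 1.907 F [ 0.2 -1.2 -0.9]
 rot share 5.999 shift shares [-0.2282 -0.7967  0.0095]
314 ((0.5301928520202637, 0.15974779427051544), 0.022311391308903694) [0.08593056 0.09326483 0.09560975]
```

View pics/s2.png

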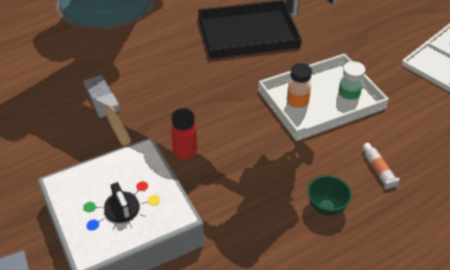

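The crop shows the orange-label jar upright in the tray's free half at (299,88), next to the green-label one at (350,85), which hasn't moved. The pointer still looks along +x. Next I go to the knob.

>>> {"name": "jog_arm", "arguments": {
  "deltas": [
    {"delta_rot": [0, 0, 0], "translation": [0.01, 0.03, 0], "gripper": 1},
    {"delta_rot": [0, 0, 0], "translation": [0.015, 0.055, 0], "gripper": 1},
    {"delta_rot": [0, 0, 0], "translation": [0.016, 0.055, 0], "gripper": 1},
    {"delta_rot": [0, 0, 0], "translation": [0.016, 0.055, 0], "gripper": 1},
    {"delta_rot": [0, 0, 0], "translation": [0.016, 0.055, 0], "gripper": 1},
    {"delta_rot": [0, 0, 0], "translation": [0.016, 0.055, 0], "gripper": 1},
    {"delta_rot": [0, 0, 0], "translation": [0.016, 0.055, 0], "gripper": 1},
    {"delta_rot": [0, 0, 0], "translation": [0.016, 0.055, 0], "gripper": 1},
    {"delta_rot": [0, 0, 0], "translation": [0.016, 0.055, 0], "gripper": 1},
    {"delta_rot": [0, 0, 0], "translation": [0.016, 0.055, 0], "gripper": 1}
  ]
}}

```text
clock: 10.3
eef_pos: [0.5856, -0.1073, 0.237]
tool_rot: [-3.138, 0.135, 0.008]
force: [-0.1, 0.1, 0.1]
gripper_width: 0.0855
gripper_force: 0.0
```

>>> {"name": "jog_arm", "arguments": {
  "deltas": [
    {"delta_rot": [0, 0, 0], "translation": [0.016, 0.055, 0], "gripper": 1},
    {"delta_rot": [0, 0, 0], "translation": [0.016, 0.055, 0], "gripper": 1},
    {"delta_rot": [0, 0, 0], "translation": [0.016, 0.055, 0], "gripper": 1},
    {"delta_rot": [0, 0, 0], "translation": [0.016, 0.055, 0], "gripper": 1},
    {"delta_rot": [0, 0, 0], "translation": [0.01, 0.03, 0], "gripper": 1},
    {"delta_rot": [0, 0, -0.15], "translation": [0, 0, 0], "gripper": 1},
    {"delta_rot": [0, 0, -0.23], "translation": [0, 0, 0], "gripper": 1},
    {"delta_rot": [0, 0, -0.23], "translation": [0, 0, 0], "gripper": 1},
    {"delta_rot": [0, 0, -0.23], "translation": [0, 0, 0], "gripper": 1},
    {"delta_rot": [0, 0, -0.23], "translation": [0, 0, 0], "gripper": 1}
  ]
}}

```text
clock: 11.13
eef_pos: [0.6123, -0.2331, 0.2378]
tool_rot: [-3.049, -0.746, 0.005]
force: [0.4, 0.7, -0.7]
gripper_width: 0.0854
gripper_force: 0.0
```

>>> {"name": "jog_arm", "arguments": {
  "deltas": [
    {"delta_rot": [0, 0, -0.23], "translation": [0, 0, 0], "gripper": 1},
    {"delta_rot": [0, 0, -0.23], "translation": [0, 0, 0], "gripper": 1},
    {"delta_rot": [0, 0, -0.23], "translation": [0, 0, 0], "gripper": 1},
    {"delta_rot": [0, 0, -0.23], "translation": [0, 0, 0], "gripper": 1},
    {"delta_rot": [0, 0, -0.23], "translation": [0, 0, 0], "gripper": 1},
    {"delta_rot": [0, 0, -0.23], "translation": [0, 0, 0], "gripper": 1},
    {"delta_rot": [0, 0, -0.23], "translation": [0, 0, 0], "gripper": 1},
    {"delta_rot": [0, 0, -0.23], "translation": [0, 0, 0], "gripper": 1},
    {"delta_rot": [0, 0, -0.23], "translation": [0, 0, 0], "gripper": 1},
    {"delta_rot": [0, 0, -0.23], "translation": [0, 0, 0], "gripper": 1}
  ]
}}

```text
clock: 11.97
eef_pos: [0.6123, -0.2328, 0.2379]
tool_rot: [-2.089, -2.341, 0.001]
force: [-0.3, -1.5, 0.4]
gripper_width: 0.085
gripper_force: 0.0
```

>>> {"name": "jog_arm", "arguments": {
  "deltas": [
    {"delta_rot": [0, 0, -0.23], "translation": [0, 0, 0], "gripper": 1},
    {"delta_rot": [0, 0, -0.23], "translation": [0, 0, 0], "gripper": 1},
    {"delta_rot": [0, 0, -0.23], "translation": [0, 0, 0], "gripper": 1},
    {"delta_rot": [0, 0, -0.23], "translation": [0, 0, 0], "gripper": 1},
    {"delta_rot": [0, 0, -0.23], "translation": [0, 0, 0], "gripper": 1},
    {"delta_rot": [0, 0, -0.23], "translation": [0, 0, 0], "gripper": 1},
    {"delta_rot": [0, 0, -0.23], "translation": [0, 0, 0], "gripper": 1},
    {"delta_rot": [0, 0, -0.23], "translation": [0, 0, 0], "gripper": 1},
    {"delta_rot": [0, 0, -0.23], "translation": [0, 0, 0], "gripper": 1},
    {"delta_rot": [0, 0, -0.23], "translation": [0, 0, 0], "gripper": 1}
  ]
}}

```text
clock: 12.8
eef_pos: [0.6123, -0.2329, 0.238]
tool_rot: [-0.395, -3.113, -0.002]
force: [0.4, 0.8, 0.2]
gripper_width: 0.0856
gripper_force: 0.0
```

>>> {"name": "jog_arm", "arguments": {
  "deltas": [
    {"delta_rot": [0, 0, -0.23], "translation": [0, 0, 0], "gripper": 1},
    {"delta_rot": [0, 0, -0.1], "translation": [0, 0, 0], "gripper": 1},
    {"delta_rot": [0, 0, 0], "translation": [0, 0, 0], "gripper": 1},
    {"delta_rot": [0, 0, 0], "translation": [0, 0, 0], "gripper": 1}
  ]
}}

```text
clock: 13.13
eef_pos: [0.6126, -0.2331, 0.2386]
tool_rot: [-0.137, -3.136, -0.002]
force: [-0.5, -1.1, 0.5]
gripper_width: 0.0856
gripper_force: 0.0
```

```bash
python3 -c "
from h import *
go([.6153,-.2442,.13],175.1)"
```

```text
clock 13.13 pos [ 0.6126 -0.2331  0.2386] yaw 174.99 tilt [-0.0027  0.0014 -1.    ] q6 -1.885 F [-0.5 -1.1  0.5]
 rot share -0.004 shift shares [-0.0073 -0.0216  0.2172]
```

>>> {"name": "jog_arm", "arguments": {
  "deltas": [
    {"delta_rot": [0, 0, 0], "translation": [-0.007, -0.021, 0], "gripper": 1},
    {"delta_rot": [0, 0, 0], "translation": [0, 0, 0.03], "gripper": 0.8},
    {"delta_rot": [0, 0, 0], "translation": [0, 0, 0.05], "gripper": 0.6},
    {"delta_rot": [0, 0, 0], "translation": [0, 0, 0.05], "gripper": 0.6},
    {"delta_rot": [0, 0, 0], "translation": [0, 0, 0.05], "gripper": 0.6},
    {"delta_rot": [0, 0, 0], "translation": [0, 0, 0.03], "gripper": 0.6},
    {"delta_rot": [0, 0, 0], "translation": [0, 0, 0.01], "gripper": 0.6},
    {"delta_rot": [0, 0, 0], "translation": [0, 0, 0], "gripper": 0.6},
    {"delta_rot": [0, 0, 0], "translation": [0, 0, 0], "gripper": 0.6}
  ]
}}

```text
clock: 13.88
eef_pos: [0.6163, -0.2452, 0.1309]
tool_rot: [0.136, 3.138, -0.0]
force: [0.5, 0.2, 1.2]
gripper_width: 0.0515
gripper_force: 0.0
```

```bash
python3 -c "
from h import *
go([.6153,-.2442,.1005],175.1)"
```

```text
clock 13.88 pos [ 0.6163 -0.2452  0.1309] yaw 175.03 tilt [ 4.e-04 -2.e-04 -1.e+00] q6 -1.9 F [0.5 0.2 1.2]
 rot share -0.002 shift shares [0.0022 0.0019 0.0607]
```

>>> {"name": "jog_arm", "arguments": {
  "deltas": [
    {"delta_rot": [0, 0, 0], "translation": [0.002, 0.002, 0.02], "gripper": 0.5},
    {"delta_rot": [0, 0, 0], "translation": [0, 0, 0.02], "gripper": 0.5},
    {"delta_rot": [0, 0, 0], "translation": [0, 0, 0.015], "gripper": 0.5},
    {"delta_rot": [0, 0, 0], "translation": [0, 0, 0.006], "gripper": 0.5},
    {"delta_rot": [0, 0, 0], "translation": [0, 0, 0], "gripper": 0.5},
    {"delta_rot": [0, 0, 0], "translation": [0, 0, 0], "gripper": 0.5}
  ]
}}

```text
clock: 14.38
eef_pos: [0.6148, -0.2435, 0.0996]
tool_rot: [-0.135, -3.138, -0.0]
force: [-0.1, -0.4, 0.3]
gripper_width: 0.043
gripper_force: 0.0
```

```bash
python3 -c "
from h import *
go([.6153,-.2442,.1005],175.1)"
```

```text
clock 14.38 pos [ 0.6148 -0.2435  0.0996] yaw 175.07 tilt [-7.e-04  3.e-04 -1.e+00] q6 -1.9 F [-0.1 -0.4  0.3]
 rot share -0.001 shift shares [-0.0011 -0.0014 -0.0019]
```

>>> {"name": "jog_arm", "arguments": {
  "deltas": [
    {"delta_rot": [0, 0, 0], "translation": [-0.001, -0.001, -0.001], "gripper": 0.35},
    {"delta_rot": [0, 0, 0], "translation": [0, 0, 0], "gripper": 0.25},
    {"delta_rot": [0, 0, 0], "translation": [0, 0, 0], "gripper": 0.2},
    {"delta_rot": [0, 0, 0], "translation": [0, 0, 0], "gripper": 0.15},
    {"delta_rot": [0, 0, 0], "translation": [0, 0, 0], "gripper": 0.05},
    {"delta_rot": [0, 0, 0], "translation": [0, 0, 0], "gripper": 0.05},
    {"delta_rot": [0, 0, 0], "translation": [0, 0, 0], "gripper": 0.05}
  ],
  "squeeze": 40
}}

```text
clock: 14.97
eef_pos: [0.616, -0.2435, 0.1013]
tool_rot: [0.135, 3.138, 0.001]
force: [-0.6, 5.8, 5.6]
gripper_width: 0.0132
gripper_force: 40.8
```

>>> {"name": "jog_arm", "arguments": {
  "deltas": [
    {"delta_rot": [0, 0, 0.08], "translation": [0, 0, 0], "gripper": 0.05},
    {"delta_rot": [0, 0, 0.15], "translation": [0, 0, 0], "gripper": 0.05},
    {"delta_rot": [0, 0, 0.15], "translation": [0, 0, 0], "gripper": 0.05},
    {"delta_rot": [0, 0, 0.15], "translation": [0, 0, 0], "gripper": 0.05},
    {"delta_rot": [0, 0, 0.15], "translation": [0, 0, 0], "gripper": 0.05},
    {"delta_rot": [0, 0, 0.15], "translation": [0, 0, 0], "gripper": 0.05},
    {"delta_rot": [0, 0, 0.15], "translation": [0, 0, 0], "gripper": 0.05},
    {"delta_rot": [0, 0, 0.15], "translation": [0, 0, 0], "gripper": 0.05},
    {"delta_rot": [0, 0, 0.15], "translation": [0, 0, 0], "gripper": 0.05},
    {"delta_rot": [0, 0, 0.05], "translation": [0, 0, 0], "gripper": 0.05}
  ]
}}

```text
clock: 15.8
eef_pos: [0.6158, -0.2438, 0.1013]
tool_rot: [1.203, 2.902, 0.001]
force: [-1.0, 4.7, 5.5]
gripper_width: 0.0132
gripper_force: 40.8
```

```bash
python3 -c "
from h import *
go([.6153,-.2442,.1005],95.1)"
```

```text
clock 15.8 pos [ 0.6158 -0.2438  0.1013] yaw 134.98 tilt [ 8.e-04  3.e-04 -1.e+00] q6 -1.2 F [-1.   4.7  5.5]
 rot share 1.329 shift shares [-0.0007 -0.0012  0.0017]
```

>>> {"name": "jog_arm", "arguments": {
  "deltas": [
    {"delta_rot": [0, 0, 0.08], "translation": [0, 0, 0], "gripper": 0.05},
    {"delta_rot": [0, 0, 0.15], "translation": [0, 0, 0], "gripper": 0.05},
    {"delta_rot": [0, 0, 0.15], "translation": [0, 0, 0], "gripper": 0.05},
    {"delta_rot": [0, 0, 0.15], "translation": [0, 0, 0], "gripper": 0.05},
    {"delta_rot": [0, 0, 0.15], "translation": [0, 0, 0], "gripper": 0.05},
    {"delta_rot": [0, 0, 0.15], "translation": [0, 0, 0], "gripper": 0.05},
    {"delta_rot": [0, 0, 0.15], "translation": [0, 0, 0], "gripper": 0.05},
    {"delta_rot": [0, 0, 0.15], "translation": [0, 0, 0], "gripper": 0.05},
    {"delta_rot": [0, 0, 0.15], "translation": [0, 0, 0], "gripper": 0.05},
    {"delta_rot": [0, 0, 0.05], "translation": [0, 0, 0], "gripper": 0.05}
  ]
}}

```text
clock: 16.63
eef_pos: [0.6155, -0.2439, 0.1013]
tool_rot: [-2.121, -2.317, -0.0]
force: [-2.0, 3.7, 6.3]
gripper_width: 0.0134
gripper_force: 40.9
```

>>> {"name": "jog_arm", "arguments": {
  "deltas": [
    {"delta_rot": [0, 0, 0], "translation": [0, 0, 0], "gripper": 0.05},
    {"delta_rot": [0, 0, 0], "translation": [0, 0, 0], "gripper": 0.3},
    {"delta_rot": [0, 0, 0], "translation": [0, 0, 0], "gripper": 0.5},
    {"delta_rot": [0, 0, 0], "translation": [0, 0, 0], "gripper": 0.6},
    {"delta_rot": [0, 0, 0], "translation": [0, 0, 0], "gripper": 0.6},
    {"delta_rot": [0, 0, 0], "translation": [0, 0, 0], "gripper": 0.6}
  ]
}}

```text
clock: 17.13
eef_pos: [0.6153, -0.2444, 0.1001]
tool_rot: [-2.117, -2.321, 0.001]
force: [0.9, -0.3, -0.7]
gripper_width: 0.0514
gripper_force: 0.0
```

>>> {"name": "jog_arm", "arguments": {
  "deltas": [
    {"delta_rot": [0, 0, 0], "translation": [0, 0, -0.02], "gripper": 0.6},
    {"delta_rot": [0, 0, 0], "translation": [0, 0, -0.04], "gripper": 0.6},
    {"delta_rot": [0, 0, 0], "translation": [0, 0, -0.05], "gripper": 0.6},
    {"delta_rot": [0, 0, 0], "translation": [0, 0, -0.05], "gripper": 0.6},
    {"delta_rot": [0, 0, 0], "translation": [0, 0, -0.05], "gripper": 0.6},
    {"delta_rot": [0, 0, 0], "translation": [0, 0, -0.05], "gripper": 0.6},
    {"delta_rot": [0, 0, 0], "translation": [0, 0, -0.03], "gripper": 0.6},
    {"delta_rot": [0, 0, 0], "translation": [0, 0, 0], "gripper": 0.6},
    {"delta_rot": [0, 0, 0], "translation": [0, 0, 0], "gripper": 0.6}
  ]
}}

```text
clock: 17.88
eef_pos: [0.6162, -0.2445, 0.2473]
tool_rot: [2.115, 2.319, 0.002]
force: [0.0, 1.1, -1.2]
gripper_width: 0.0514
gripper_force: 0.0
```

```bash
python3 -c "
from h import *
from station import imaging,r
go([.6153,-.2442,.1005],95.1)
o=r.get_obs();c=imaging.capture('wrist');c=wcam(dict(c,pos=o['eef_pos'],rot=o['tool_rot']));P=cloud(c);x,y,z=P[...,0],P[...,1],P[...,2]
H=hsv(c);m=(z>.096)&(z<.11)&(np.hypot(x-.6153,y+.2442)<.035)
b=ray(c,np.argwhere(m)[:,::-1],.103)[:,:2];print('bar',m.sum(),cv2.minAreaRect(b.astype(np.float32)) if len(b) else 0)
w=m&(H[...,2]>150)&(H[...,1]<60)
if w.any(): print('white',w.sum(),ray(c,np.argwhere(w)[:,::-1],.103).mean(0))
s=imaging.capture('scene')['pixels'];cv2.imwrite('pics/fin.png',np.hstack([cv2.resize(c['pixels'],(400,300)),cv2.resize(s,(400,300))]))"
```

```text
clock 17.88 pos [ 0.6162 -0.2445  0.2473] yaw 95.27 tilt [ 0.003  -0.0014 -1.    ] q6 -0.507 F [ 0.   1.1 -1.2]
 rot share 0.006 shift shares [ 0.0008 -0.0017  0.2936]
bar 1396 ((0.6150220632553101, -0.24333372712135315), (0.013875292614102364, 0.04790329933166504), 5.234509468078613)
white 322 [ 0.6160169  -0.25463461  0.103     ]
```

View pics/fin.png

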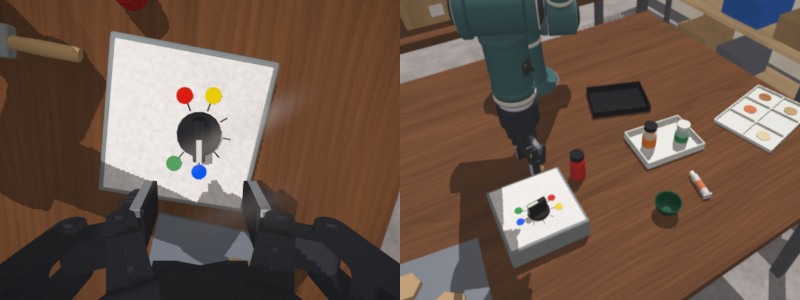

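In the wrist view on the left, the pointer at (199,150) aims at the blue mark at (199,172). The measured bar direction is -84.8°, against -84.9° expected. In the scene view on the right, both jars stand in the tray and nothing else has moved.

```bash
python3 -c "
from station import ticket
print(ticket.close_job())"
```

```text
the job is handed in; nothing more can be done
None
```

The orange-label jar is back upright in the white tray, the selector is set at the blue mark, and the job is handed in after about 18 s of robot time; the verdict was not shown.

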